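# Push a carton down the empty packing lane

### The arm

A 7-joint arm with a two-finger parallel gripper is mounted at the origin on a cart in front of the work surface, level with it; the furniture and walls round the work are solid. World frame = base frame: x ahead of the robot, y to its left, z up, the work surface at z = 0. Lengths are in mm, angles in rad, forces in N, time in s.
With the tool pointing down it reaches from about 400 to 850 mm from the base axis. Payload 10.4 kg.
Tool frame: the origin (TCP) lies midway between the tips of the shut fingers; the grasp point (between the pads) lies 19 mm behind it (ctrl.grasp_offset is the distance from the TCP to the grasp point, in mm); z points along the fingers, y is the line along which they close (so a half turn about z gives the same grasp; the last joint's range is limited). The gripper opens to 87 mm and grips with 3 to 60 N. Pads are 19 mm wide; open, the fingers measure 117 mm over their backs; the gripper's body (75 mm by 190 mm) begins 51 mm behind the grasp point.
Start: joints at [1.277, 0.332, -0.065, 1.46, 0.022, 1.35, -0.088], TCP at [167.21, -602.24, 222.576] pointing down, gripper open.
Joint ranges: [-2.6, 2.6], [-0.5, 2.12], [-1.47, 1.34], [0.16, 2.42], [-1.27, 4.41], [0.06, 2.06], [-2.6, 2.6]. Speed limits (rad/s): [2.22, 2.22, 2.79, 2.79, 3.14, 3.14, 3.14].

### API

Orientations are given as a 3x3 rotation matrix whose columns are the frame's x, y, z axes.
In Python, from workcell import monitor, cams, ctrl gives the robot as it stands.
- The arm moves only by the tool servo_tool, never from a script. Its argument "commands" is a list of rows, each an object with "jaw": the finger opening in mm, from 0 to 87; "travel": the shift along the world's x, y, z in mm, a list of three; "yaw": the turn about the world's z in rad. In form: [{"jaw": jaw, "travel": [dx, dy, dz], "yaw": yaw}, ...]. A call has 1 to 20 rows; each row is the pose to reach, as a shift and turn from the pose commanded when the call began; what a row does not reach only later rows make up. A row lasts 1/8 s, in which the tool goes at most 62.5 mm and 10.7 degrees, less where a joint would pass 70% of its speed; a pose out of reach is approached as far as the arm can. A call with a gripper value outside its range is refused whole. The fingers move at their own pace and stop on an object; "newtons" is the grip in N (left out, the last holds). Time passes only in rows, so rows that repeat a pose let the fingers close. It gives the time, the measured TCP pose, the force, the opening and the grip force at its end, in the units of the state.
- monitor.read_state(): the state, without advancing time (a new reading comes with each control period).
- cams.read_camera(name): name is "side" or "top"; returns the picture (400x640x3 uint8, blue, green, red); there is no depth.
- cams.get_calibration(name): a dict with "intrinsics" (3x3 intrinsics, pixels), "R" (3x3) and "t" (3): a world point X has camera coordinates R X + t. Camera axes: x right, y down, z forward; pixel columns grow to the right and rows downward; lengths in mm; the calibration is good to about 2 mm. A picture is of the moment at which its call begins. get_calibration takes no time and is no camera call.
- ctrl.close_job(): hands the job in; it is judged then, once.
The state is a dict: "time": time; "qpos": joint angles; "joint_velocities": joint speeds; "joint_torque": joint torques, N m; "ee_pos": TCP position; "eef_rot": TCP orientation; "ft_force": force on the tool from outside, world axes, zero at the start; "torque": the same for the moment, N m; "opening": finger opening in mm; "grasp_force": force on a finger pad.
Only numpy, scipy, OpenCV 4.12 (cv2) and the standard library are available. Lean on these libraries where they do the work, as an engineer would, in place of code of your own. Each camera call takes 0.05 s, during which the arm holds its last target. There are 200 camera calls.

### The job

Push the loose carton that stands in front of the empty guide lane down that lane until it rests flush and square against the stop at the lane's far end. Just push it with the fingers, nothing is to be picked up: never lift or tip it, let neither the carton nor the robot touch any guide rail, and bring it gently against the stop. Leave the parked carton in the other lane and everything else around undisturbed.

Things in the scene. Friction and masses are not known exactly. Their poses are not given: they have to be found in the camera images.
- carton: the white carton to push, closed, rigid box, 74 mm long (its x) by 66 mm wide (its y) by 56 mm high, about 0.13 to 0.25 kg, slides on the bench; origin at the centre of its underside. It starts in front of the mouth of the empty lane, its long (x) axis roughly along the lane, but up to 30 mm off the lane's centre line and turned up to 0.3 rad
- open_lane: the empty guide lane, fixed to the bench, left or right of the full one. Origin on the bench at the lane's centre; y runs along it from the open mouth (y = -0.090) to the stop, x across. The rails leave 90 mm free between them (x = -0.045 to +0.045), 12 mm on either side of a centred carton; no floor of its own, the carton slides on the bench. Home, the carton's centre is at y = +0.051
- open_lane_stop (a point): centre of the stop's black rubber buffer face, at x = 0, y = +0.088, z = 0.024 in the empty lane's frame (lane axes); the stop is a fixed steel plate 114 mm wide and 45 mm high across the lane's far end
- full_lane: an identical guide lane alongside, same axes and direction, its centre 120 mm to one side of the empty lane's
- open_lane_left_rail: left aluminium guide rail of open lane: bar 12 mm wide, 16 mm high, 182 mm long, fixed; origin on the bench under its centre line, lane axes (y along the rail; rail from y = -0.090 to +0.092)
- open_lane_right_rail: right aluminium guide rail of open lane: bar 12 mm wide, 16 mm high, 182 mm long, fixed; origin on the bench under its centre line, lane axes (y along the rail; rail from y = -0.090 to +0.092)
- full_lane_left_rail: left aluminium guide rail of full lane: bar 12 mm wide, 16 mm high, 182 mm long, fixed; origin on the bench under its centre line, lane axes (y along the rail; rail from y = -0.090 to +0.092)
- full_lane_right_rail: right aluminium guide rail of full lane: bar 12 mm wide, 16 mm high, 182 mm long, fixed; origin on the bench under its centre line, lane axes (y along the rail; rail from y = -0.090 to +0.092)
- parked_carton: carton like the first, 74 x 66 x 56 mm, loose, already parked at the stop of the full lane; leave it alone. Origin at the centre of its underside
- small_carton: bystander: narrow white carton 37 x 66 x 56 mm, loose, to the left of the lanes; origin at the centre of its underside
- blue_marker: bystander: marker pen 17 x 127 x 17 mm lying beyond the lanes, loose; origin at the centre of its underside
- meter: bystander: hand multimeter 132 x 66 x 43 mm lying to the left of the lanes, loose; origin at the centre of its underside
Not all that is in view belongs to the job. Leave any purple look-alike of the carton alone.

How it is judged:
By the outcome, as a careful person would: the job done as asked, in the order asked, and still so for the second after the job is handed in, with the robot touching nothing.
It also fails if it takes over 67 s, if anything falls off the work surface, if the arm or the gripper's body presses on something with over 40 N, if the wrist force passes 120 N, or if a joint passes its speed limit or range.

## Working session

There is one attempt and no reset: what is moved stays moved. The work goes in short steps, Python scripts to look and compute and a tool call to move; the robot and the scene stay as the last step left them, time stands still between calls to the robot, and variables do not carry over. Pictures are saved under pics/ and viewed, at most 10 in all, crops included, and the job is handed in when it is done.

Besides the shell and the picture viewer there is one more tool, called after ">>>" as name([rows], argument=value, ...), one row to a line, values as JSON. servo_tool: Moves the arm, as the interface text tells. Its arguments: {"type":"object","properties":{"commands":{"type":"array","items":{"type":"object","properties":{"jaw":{"type":"number"},"travel":{"type":"array","items":{"type":"number"}},"yaw":{"type":"number"}}}},"newtons":{"type":"number"}},"required":["commands"]}

```bash
mkdir -p pics; python3 - <<'E'
from workcell import monitor, cams, ctrl
import cv2, numpy as np
for n in("top","side"):
    cv2.imwrite(f"pics/{n}0.png",cams.read_camera(n)); c=cams.get_calibration(n)
    print(n,c["intrinsics"],c["R"],c["t"])
s=monitor.read_state();print(s["ee_pos"],s["eef_rot"],s["time"],s["opening"])
E
```

```text
top [[382.36110537   0.         322.04871463]
 [  0.         382.36110537 199.18449012]
 [  0.           0.           1.        ]] [[-9.63959392e-04 -9.99871285e-01 -1.60150961e-02]
 [-9.87411243e-01  3.48483104e-03 -1.58135682e-01]
 [ 1.58171138e-01  1.56610496e-02 -9.87287508e-01]] [134.24756731 601.00251437 890.74267634]
side [[420.06021166   0.         314.69979789]
 [  0.         420.06021166 193.07371083]
 [  0.           0.           1.        ]] [[-0.99510645 -0.09725187  0.01747056]
 [-0.05609204  0.41044535 -0.91015839]
 [ 0.0813439  -0.90668445 -0.41389187]] [ 614.66197479   27.90107997 1110.03638769]
[ 167.0661351  -601.90671663  221.84582147] [[ 9.63564386e-01  2.67476194e-01 -4.00819482e-04]
 [ 2.67476485e-01 -9.63563655e-01  1.18834814e-03]
 [-6.83602460e-05 -1.25225974e-03 -9.99999214e-01]] 0.1 87.12209524231038
```

View pics/top0.png

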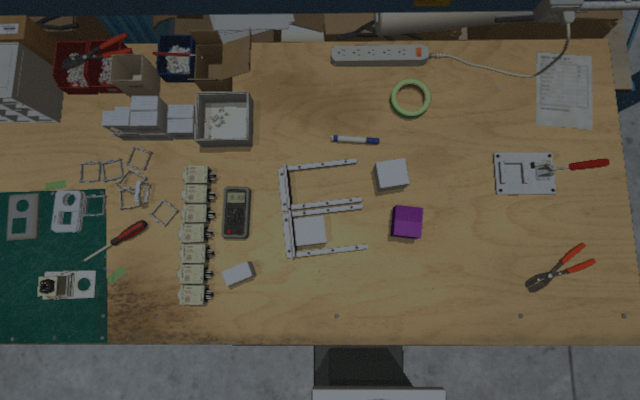

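View pics/side0.png

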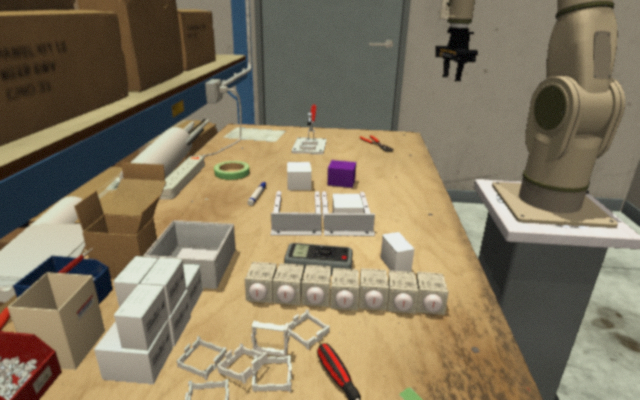

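The top view shows the empty lane as the upper one in the picture, with its mouth at about (358,180) and its stop at (283,187). The white carton at (392,175) stands in front of its mouth. The other candidates are the purple look-alike (407,222), the parked carton (311,231) and the small carton (238,273). Only (392,175) is white, the right size and at the empty mouth. I'll confirm it in an enlarged crop.

```bash
cat > h.py <<'E'
from workcell import monitor, cams, ctrl
import cv2, numpy as np
def ray(n,uv,z):
    c=cams.get_calibration(n);K,R,t=c["intrinsics"],np.array(c["R"]),np.array(c["t"])
    d=R.T@np.linalg.inv(K)@np.array([uv[0],uv[1],1.]);o=-R.T@t
    return o+d*(z-o[2])/d[2]
def proj(n,X):
    c=cams.get_calibration(n);p=c["intrinsics"]@(np.array(c["R"])@np.array(X,float)+c["t"]);return p[:2]/p[2]
def rect(im,z,x0,x1,y0,y1,s=4):
    """top view resampled on plane z: rows=-x, cols=-y, s px/mm*... 1 mm = s/4 px"""
    w=[(x1,y1),(x1,y0),(x0,y0),(x0,y1)];src=np.float32([proj("top",(a,b,z)) for a,b in w])
    W=int((y1-y0)*s);H=int((x1-x0)*s)
    return cv2.warpPerspective(im,cv2.getPerspectiveTransform(src,np.float32([(0,0),(W,0),(W,H),(0,H)])),(W,H),flags=cv2.INTER_CUBIC)
E
python3 - <<'E'
from h import *
im=cv2.imread("pics/top0.png")
c=im[150:262,272:432]; cv2.imwrite("pics/crop.png",cv2.resize(c,None,fx=5,fy=5,interpolation=cv2.INTER_CUBIC))
g=cv2.cvtColor(im,cv2.COLOR_BGR2HSV)
m=((g[...,1]<45)&(g[...,2]>125)).astype(np.uint8)
k,l,st,ce=cv2.connectedComponentsWithStats(m)
for i in range(1,k):
    x,y,w,h,a=st[i]
    if 270<ce[i][0]<435 and 145<ce[i][1]<265 and a>15:
        pts=np.argwhere(l==i)[:,::-1].astype(np.float32); r=cv2.minAreaRect(pts)
        b=cv2.boxPoints(r); z=56 if a>400 and w<50 else 16
        print(st[i],ce[i].round(1),"z",z,[ray("top",p,z)[:2].round(0).tolist() for p in b])
E
```

```text
[347 159   9   4  22] [351.3 160.4] z 16 [[710.0, 69.0], [713.0, 48.0], [706.0, 47.0], [703.0, 68.0]]
[377 159  32  28 685] [392.2 172.3] z 56 [[692.0, -2.0], [703.0, -70.0], [642.0, -78.0], [631.0, -10.0]]
[324 160  20   5  56] [333.7 162.3] z 16 [[704.0, 129.0], [709.0, 79.0], [702.0, 78.0], [696.0, 128.0]]
[301 163  20   5  56] [310.8 165. ] z 16 [[697.0, 188.0], [703.0, 139.0], [695.0, 138.0], [689.0, 187.0]]
[288 166  10   3  25] [292.6 167.1] z 16 [[688.0, 221.0], [694.0, 221.0], [694.0, 198.0], [688.0, 198.0]]
[279 175   7  29 110] [282.2 189. ] z 16 [[670.0, 244.0], [671.0, 234.0], [598.0, 226.0], [597.0, 237.0]]
[328 199  21   5  60] [338.2 201.1] z 16 [[602.0, 118.0], [608.0, 68.0], [601.0, 67.0], [595.0, 117.0]]
[352 198   9   3  22] [356.  198.8] z 16 [[609.0, 57.0], [609.0, 37.0], [604.0, 37.0], [604.0, 57.0]]
[305 202  20   5  57] [314.8 203.9] z 16 [[595.0, 177.0], [601.0, 129.0], [594.0, 128.0], [588.0, 176.0]]
[292 204  10   4  31] [296.6 205.8] z 16 [[594.0, 210.0], [594.0, 187.0], [587.0, 187.0], [587.0, 210.0]]
[353 205   9   4  21] [356.6 206. ] z 16 [[591.0, 56.
[... 506 characters left out ...]
 z 56 [[552.0, 202.0], [560.0, 132.0], [499.0, 125.0], [491.0, 194.0]]
[284 222   6  28 115] [286.6 235.3] z 16 [[548.0, 231.0], [549.0, 221.0], [482.0, 213.0], [481.0, 224.0]]
[359 245   9   4  26] [362.6 246.3] z 16 [[491.0, 41.0], [491.0, 21.0], [483.0, 22.0], [483.0, 42.0]]
[334 246  21   6  65] [344.4 248.3] z 16 [[484.0, 104.0], [489.0, 54.0], [481.0, 53.0], [476.0, 103.0]]
[310 249  21   5  64] [320.2 251.1] z 16 [[477.0, 164.0], [482.0, 114.0], [475.0, 113.0], [469.0, 163.0]]
[287 253   4   4  16] [288.5 254.5] z 16 [[471.0, 221.0], [471.0, 213.0], [464.0, 213.0], [464.0, 221.0]]
[297 252  10   4  30] [301.3 253.4] z 16 [[473.0, 196.0], [473.0, 174.0], [466.0, 173.0], [466.0, 196.0]]
```

View pics/crop.png

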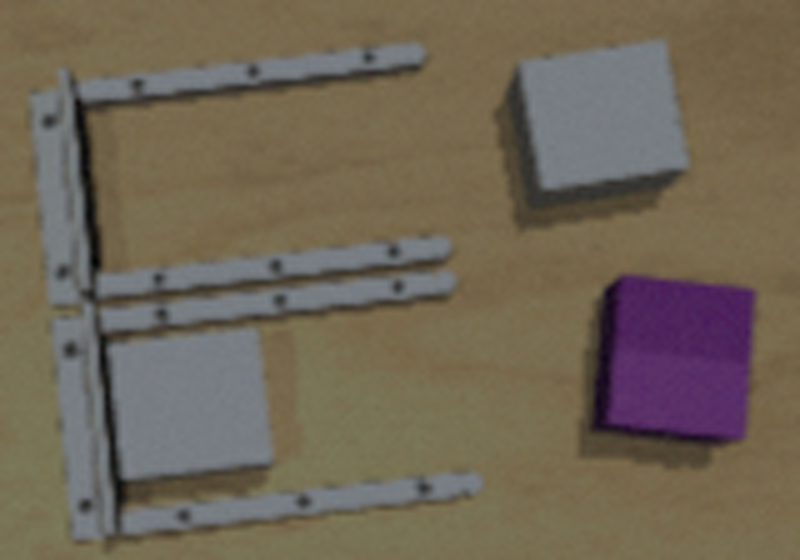

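The crop confirms it: a white, full-size carton at crop (604,115), with rails at crop y≈70 and 265. The purple one sits at (680,360).

The rail spacing comes out at 102 mm and the parked carton agrees with the lane pose:
- **Lane:** direction is about (-0.109, 0.994), and home is about (644.8, 176).
- **Carton:** centre is about (667, -40), roughly 1.5 mm off the lane axis and turned about 0.05 rad from it.

I'll go behind it now with the fingers 30 mm apart, across the lane.

>>> servo_tool([
  {"jaw":30,"travel":[20,20,0],"yaw":0.05},
  {"jaw":30,"travel":[55,50,0],"yaw":0.15},
  {"jaw":30,"travel":[95,90,0],"yaw":0.26},
  {"jaw":30,"travel":[135,130,0],"yaw":0.37},
  {"jaw":30,"travel":[175,165,0],"yaw":0.48},
  {"jaw":30,"travel":[215,200,0],"yaw":0.6},
  {"jaw":30,"travel":[255,240,0],"yaw":0.7},
  {"jaw":30,"travel":[295,280,0],"yaw":0.82},
  {"jaw":30,"travel":[335,315,0],"yaw":0.93},
  {"jaw":30,"travel":[375,355,0],"yaw":1.04},
  {"jaw":30,"travel":[415,395,0],"yaw":1.15},
  {"jaw":30,"travel":[455,430,0],"yaw":1.26},
  {"jaw":30,"travel":[485,460,0],"yaw":1.35},
  {"jaw":30,"travel":[503,475,0],"yaw":1.4},
  {"jaw":30,"travel":[510,480,0],"yaw":1.41},
  {"jaw":30,"travel":[510,480,0],"yaw":1.41},
  {"jaw":30,"travel":[510,480,0],"yaw":1.41},
])

```text
time: 2.22
ee_pos: [676.6, -123.4, 222.8]
eef_rot: [[-0.108, 0.994, -0.0], [0.994, 0.108, -0.001], [-0.001, -0.0, -1.0]]
ft_force: [-0.0, 0.2, 0.3]
opening: 30.2
grasp_force: 0.0
```

```bash
cat >> h.py <<'E'
H=np.array([644.8,176.2]);th=0.109;LX=np.array([np.cos(th),np.sin(th)]);LY=np.array([-np.sin(th),np.cos(th)])
def carton(im,v=125,lo=300,area=300):
    g=cv2.cvtColor(im,cv2.COLOR_BGR2HSV)
    m=((g[...,1]<45)&(g[...,2]>v)).astype(np.uint8); m=cv2.morphologyEx(m,cv2.MORPH_OPEN,np.ones((5,5)))
    k,l,st,ce=cv2.connectedComponentsWithStats(m); out=[]
    for i in range(1,k):
        if 285<ce[i][0]<440 and 155<ce[i][1]<250 and st[i][4]>area:
            W=np.float32([ray("top",p,56)[:2] for p in np.argwhere(l==i)[:,::-1]])
            (c,s,a)=cv2.minAreaRect(W); b=cv2.boxPoints((c,s,a)); e=b[1]-b[0]; e2=b[2]-b[1]
            e=e if np.linalg.norm(e)>np.linalg.norm(e2) else e2
            yaw=(np.arctan2(-e[0],e[1])+np.pi/2)%np.pi-np.pi/2
            d=np.array(c)-H; out.append((np.round(c,1),np.round(s,1),"yaw_rel",round(yaw-th,3),"lane x,y from home",round(d@LX,1),round(d@LY,1)))
    return out
def look(name):
    im=cams.read_camera("top"); cv2.imwrite(f"pics/{name}.png",im)
    for o in carton(im): print(*o)
    s=monitor.read_state(); d=np.array(s["ee_pos"])[:2]-H
    R=np.array(s["eef_rot"])
    print("t",s["time"],"tcp",np.round(s["ee_pos"],1),"lane",round(d@LX,1),round(d@LY,1),"tooly yaw",round(np.arctan2(R[1,1],R[0,1])-th,3),"F",np.round(s["ft_force"],1),"open",s["opening"])
    return im
E
python3 -c "
from h import *
im=look('t1'); print([c for c in carton(im,110)])
cv2.imwrite('pics/c1.png',cv2.resize(im[130:262,272:472],None,fx=4,fy=4,interpolation=cv2.INTER_CUBIC))"
```

```text
[665.1 -29.2] [65.  48.6] yaw_rel -1.533 lane x,y from home -2.2 -206.4
[525.1 161.9] [65.2 71.9] yaw_rel 0.001 lane x,y from home -120.5 -1.2
t 2.275 tcp [ 676.7 -123.5  222.9] lane -0.9 -301.4 tooly yaw -0.001 F [ 0.6 -0.3 -0.2] open 29.784212471858208
[(array([666.3, -40. ]), array([65.6, 72.2]), 'yaw_rel', np.float32(0.032), 'lane x,y from home', np.float64(-2.2), np.float64(-217.2)), (array([525.5, 162.4]), array([66.5, 72.8]), 'yaw_rel', np.float32(0.001), 'lane x,y from home', np.float64(-120.1), np.float64(-0.7))]
```

View pics/c1.png

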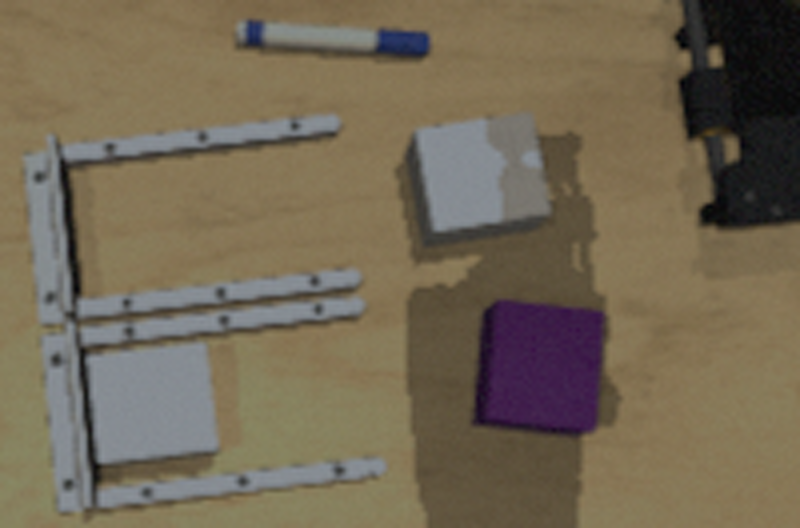

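The gripper is behind the carton, at crop (760,150). The carton, at crop (483,180), is clear of it and about 2 mm off axis, turned about 0.03 rad. Next I descend, keeping the tips above rail height.

>>> servo_tool([
  {"jaw":30,"travel":[0,0,-20],"yaw":0},
  {"jaw":30,"travel":[0,0,-50],"yaw":0},
  {"jaw":30,"travel":[0,0,-80],"yaw":0},
  {"jaw":30,"travel":[0,0,-110],"yaw":0},
  {"jaw":30,"travel":[0,0,-140],"yaw":0},
  {"jaw":30,"travel":[0,0,-165],"yaw":0},
  {"jaw":30,"travel":[0,0,-185],"yaw":0},
  {"jaw":30,"travel":[0,0,-195],"yaw":0},
  {"jaw":30,"travel":[0,0,-200],"yaw":0},
  {"jaw":30,"travel":[0,0,-200],"yaw":0},
  {"jaw":30,"travel":[-1,8,-200],"yaw":0},
  {"jaw":30,"travel":[-2,16,-200],"yaw":0},
  {"jaw":30,"travel":[-2,20,-200],"yaw":0},
  {"jaw":30,"travel":[-2,20,-200],"yaw":0},
])

```text
time: 4.03
ee_pos: [675.3, -101.6, 22.8]
eef_rot: [[-0.111, 0.994, 0.0], [0.994, 0.111, 0.0], [0.0, 0.0, -1.0]]
ft_force: [-0.6, 0.6, -0.1]
opening: 30.0
grasp_force: 0.0
```

```bash
python3 -c "
from h import *
im=look('t2'); print(carton(im,100))"
```

```text
[675.1 -29.7] [43.1 52. ] yaw_rel 0.028 lane x,y from home 7.7 -208.0
[525.4 161.8] [64.1 71.6] yaw_rel -0.001 lane x,y from home -120.2 -1.3
t 4.075 tcp [ 675.3 -102.1   22.6] lane 0.0 -280.0 tooly yaw 0.001 F [-0.3  0.2 -0.6] open 30.134077454667366Traceback (most recent call last):
  File "<string>", line 3, in <module>
    im=look('t2'); print(carton(im,100))
                         ~~~~~~^^^^^^^^
  File "h.py", line 21, in carton
    W=np.float32([ray("top",p,56)[:2] for p in np.argwhere(l==i)[:,::-1]])
                  ~~~^^^^^^^^^^^^
  File "h.py", line 4, in ray
    c=cams.get_calibration(n);K,R,t=c["intrinsics"],np.array(c["R"]),np.array(c["t"])
ValueError: time passes only in moves, steps and waits
```

>>> servo_tool([
  {"jaw":30,"travel":[-0.4,4,0],"yaw":0},
  {"jaw":30,"travel":[-0.9,8,0],"yaw":0},
  {"jaw":30,"travel":[-1.3,12,0],"yaw":0},
  {"jaw":30,"travel":[-1.7,15,0],"yaw":0},
  {"jaw":30,"travel":[-2,18,0],"yaw":0},
  {"jaw":30,"travel":[-2.3,21,0],"yaw":0},
  {"jaw":30,"travel":[-2.6,24,0],"yaw":0},
  {"jaw":30,"travel":[-3.1,28,0],"yaw":0},
  {"jaw":30,"travel":[-3.5,32,0],"yaw":0},
  {"jaw":30,"travel":[-4,36,0],"yaw":0},
  {"jaw":30,"travel":[-4.4,40,0],"yaw":0},
  {"jaw":30,"travel":[-4.8,44,0],"yaw":0},
  {"jaw":30,"travel":[-5.3,48,0],"yaw":0},
  {"jaw":30,"travel":[-5.7,52,0],"yaw":0},
  {"jaw":30,"travel":[-6.1,56,0],"yaw":0},
  {"jaw":30,"travel":[-6.1,56,0],"yaw":0},
])

```text
time: 6.08
ee_pos: [669.1, -45.5, 22.6]
eef_rot: [[-0.11, 0.994, 0.0], [0.994, 0.11, 0.0], [0.0, 0.0, -1.0]]
ft_force: [0.3, 0.3, -0.7]
opening: 29.8
grasp_force: 0.0
```

```bash
sed -i 's/cams.get_calibration(n)/CAL[n]/; 2a CAL={n:cams.get_calibration(n) for n in ("top","side")}' h.py; python3 -c "
from h import *
im=look('t3'); print(carton(im,105)); s=cams.read_camera('side')
a=cv2.resize(im[130:262,272:472],None,fx=3,fy=3,interpolation=cv2.INTER_CUBIC)
b=cv2.resize(s[140:260,240:440],(600,360),interpolation=cv2.INTER_CUBIC)
cv2.imwrite('pics/c3.png',cv2.resize(np.vstack([a,b]),None,fx=.79,fy=.79))"
```

```text
[525.5 162. ] [63.9 71.9] yaw_rel -0.001 lane x,y from home -120.1 -1.2
t 6.125 tcp [669.1 -45.8  22.6] lane 0.0 -223.3 tooly yaw 0.002 F [-0.3  0.1  0.3] open 29.781309536669205
[(array([662.6,  10.9]), array([56.8, 65.5]), 'yaw_rel', np.float32(1.458), 'lane x,y from home', np.float64(-0.2), np.float64(-166.3)), (array([525.4, 162.4]), array([66.8, 73.1]), 'yaw_rel', np.float32(0.006), 'lane x,y from home', np.float64(-120.2), np.float64(-0.7))]
```

View pics/c3.png

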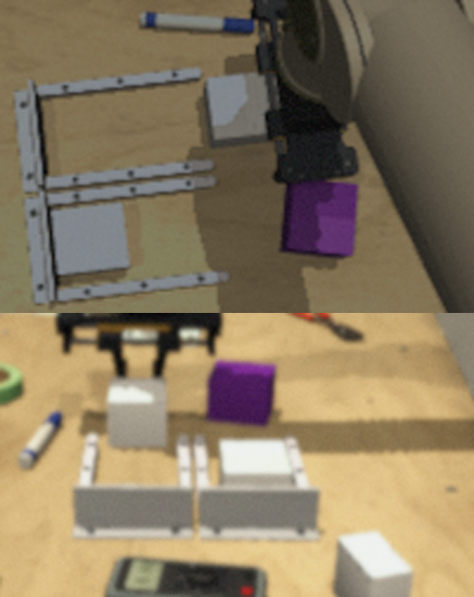

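The carton (top crop (238,108), side crop (137,412)) is against both fingers, square and centred on the lane mouth. The purple box is untouched. I'll push on, drifting about 2 mm towards the centre line.

>>> servo_tool([
  {"jaw":30,"travel":[-0.4,4,0],"yaw":0},
  {"jaw":30,"travel":[-0.8,9,0],"yaw":0},
  {"jaw":30,"travel":[-1.2,14,0],"yaw":0},
  {"jaw":30,"travel":[-1.6,19,0],"yaw":0},
  {"jaw":30,"travel":[-2.1,24,0],"yaw":0},
  {"jaw":30,"travel":[-2.5,29,0],"yaw":0},
  {"jaw":30,"travel":[-2.9,34,0],"yaw":0},
  {"jaw":30,"travel":[-3.4,39,0],"yaw":0},
  {"jaw":30,"travel":[-3.8,44,0],"yaw":0},
  {"jaw":30,"travel":[-4.2,49,0],"yaw":0},
  {"jaw":30,"travel":[-4.7,54,0],"yaw":0},
  {"jaw":30,"travel":[-5.1,59,0],"yaw":0},
  {"jaw":30,"travel":[-5.5,64,0],"yaw":0},
  {"jaw":30,"travel":[-6,69,0],"yaw":0},
  {"jaw":30,"travel":[-6.4,74,0],"yaw":0},
  {"jaw":30,"travel":[-6.9,79,0],"yaw":0},
  {"jaw":30,"travel":[-7.3,84,0],"yaw":0},
  {"jaw":30,"travel":[-7.3,84,0],"yaw":0},
])

```text
time: 8.43
ee_pos: [661.8, 38.6, 22.7]
eef_rot: [[-0.111, 0.994, 0.0], [0.994, 0.111, 0.0], [0.0, 0.0, -1.0]]
ft_force: [0.2, 0.2, 0.1]
opening: 30.0
grasp_force: 0.0
```

```bash
python3 -c "
from h import *
im=look('t4'); print(carton(im,105)); s=cams.read_camera('side')
a=cv2.resize(im[130:262,272:472],None,fx=3,fy=3,interpolation=cv2.INTER_CUBIC)
b=cv2.resize(s[140:260,240:440],(600,360),interpolation=cv2.INTER_CUBIC)
cv2.imwrite('pics/c4.png',cv2.resize(np.vstack([a,b]),None,fx=.79,fy=.79))"
```

```text
[525.5 162.6] [63.9 70. ] yaw_rel 0.001 lane x,y from home -120.1 -0.5
t 8.475 tcp [661.8  38.2  22.6] lane 1.9 -139.1 tooly yaw 0.001 F [-0.6 -0.3  1. ] open 29.78358509655131
[(array([659.3,  98.3]), array([54.3, 73.1]), 'yaw_rel', np.float32(1.46), 'lane x,y from home', np.float64(6.0), np.float64(-79.0)), (array([525.4, 162.4]), array([66.3, 72.8]), 'yaw_rel', np.float32(0.001), 'lane x,y from home', np.float64(-120.2), np.float64(-0.7))]
```

View pics/c4.png

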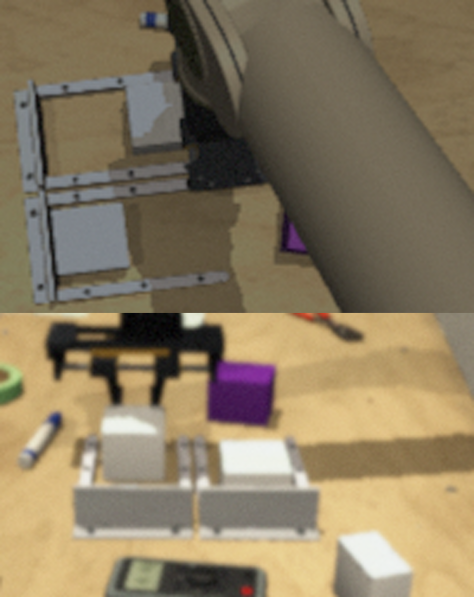

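```bash
python3 -c "
from h import *
im=cv2.imread('pics/t4.png')
for p in [(325.2,164.6),(328.5,193.7)]:
    d=ray('top',p,56)[:2]-H; print(d@LX,d@LY)
# front strip only: lateral span of white top pixels
g=cv2.cvtColor(im,cv2.COLOR_BGR2HSV)
for v in (95,105,115):
  P=[]
  for y in range(155,205):
    for x in range(322,345):
        d=ray('top',(x,y),56)[:2]-H
        if abs(d@LX)<42 and -62<d@LY<-40: P.append((d@LX,d@LY,(g[y,x,1]<45)&(g[y,x,2]>v)))
  P=np.array(P); Q=P[P[:,2]>0]; print(v,len(Q),Q.min(0)[:2],Q.max(0)[:2])
big=cv2.resize(im[150:215,270:365],None,fx=8,fy=8,interpolation=cv2.INTER_CUBIC)
for k in (-33,33):
  for y in(-52,):
    pass
for x in (-45,45):
  q=[(proj('top',(*(H+x*LX+y*LY),16))-[270,150])*8 for y in(-130,30)]
  cv2.line(big,*[tuple(int(a) for a in w) for w in q],(0,0,255),1)
for x in (-33,33):
  q=[(proj('top',(*(H+x*LX+y*LY),56))-[270,150])*8 for y in(-130,-55)]
  cv2.line(big,*[tuple(int(a) for a in w) for w in q],(0,255,0),1)
cv2.imwrite('pics/c5.png',big)"
```

```text
36.168450083603034 -55.55645813627126
-37.37200954596823 -55.45402911458912
95 112 [-31.12287159 -61.93202676] [ 40.83441365 -47.29892342]
105 100 [-28.65180626 -61.93202676] [ 40.55246624 -47.29892342]
115 84 [-28.65180626 -61.93202676] [ 40.55246624 -47.29892342]
```

View pics/c5.png

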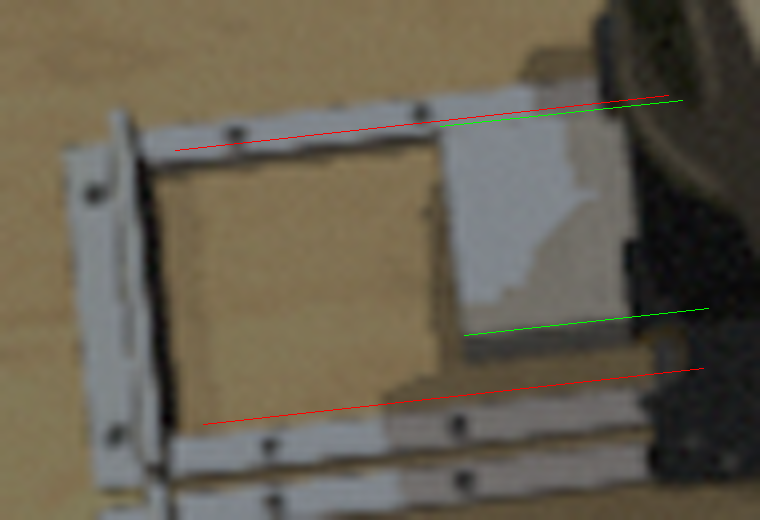

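The carton is inside the lane with clearance on both sides: its top edge is at picture y≈335 and the lower rail at ≈395–425. The rails sit about 2–3 mm to the −x side of my axis. The carton's front face is about 92 mm short of home. I'll advance 80 mm while drifting −2 mm.

>>> servo_tool([
  {"jaw":30,"travel":[-0.6,4,0],"yaw":0},
  {"jaw":30,"travel":[-1.2,9,0],"yaw":0},
  {"jaw":30,"travel":[-1.9,14,0],"yaw":0},
  {"jaw":30,"travel":[-2.6,19,0],"yaw":0},
  {"jaw":30,"travel":[-3.2,24,0],"yaw":0},
  {"jaw":30,"travel":[-3.9,29,0],"yaw":0},
  {"jaw":30,"travel":[-4.6,34,0],"yaw":0},
  {"jaw":30,"travel":[-5.3,39,0],"yaw":0},
  {"jaw":30,"travel":[-5.9,44,0],"yaw":0},
  {"jaw":30,"travel":[-6.6,49,0],"yaw":0},
  {"jaw":30,"travel":[-7.3,54,0],"yaw":0},
  {"jaw":30,"travel":[-8,59,0],"yaw":0},
  {"jaw":30,"travel":[-8.6,64,0],"yaw":0},
  {"jaw":30,"travel":[-9.2,68,0],"yaw":0},
  {"jaw":30,"travel":[-9.7,72,0],"yaw":0},
  {"jaw":30,"travel":[-10.1,75,0],"yaw":0},
  {"jaw":30,"travel":[-10.5,78,0],"yaw":0},
  {"jaw":30,"travel":[-10.7,79.5,0],"yaw":0},
  {"jaw":30,"travel":[-10.7,79.5,0],"yaw":0},
])

```text
time: 10.9
ee_pos: [651.1, 117.6, 22.6]
eef_rot: [[-0.11, 0.994, 0.0], [0.994, 0.11, 0.0], [0.0, 0.0, -1.0]]
ft_force: [-0.7, -0.3, 0.9]
opening: 30.1
grasp_force: 0.0
```

```bash
python3 -c "
from h import *
im=look('t6'); s=cams.read_camera('side')
a=cv2.resize(im[150:215,265:365],None,fx=6,fy=6,interpolation=cv2.INTER_CUBIC)[:300]
b=cv2.resize(s[170:240,260:380],(600,290),interpolation=cv2.INTER_CUBIC)
cv2.imwrite('pics/c6.png',np.vstack([a,b]))"
```

```text
t 10.95 tcp [651.  117.5  22.6] lane -0.2 -59.0 tooly yaw 0.001 F [-0.3  0.4  0.5] open 29.99207483805323
```

View pics/c6.png

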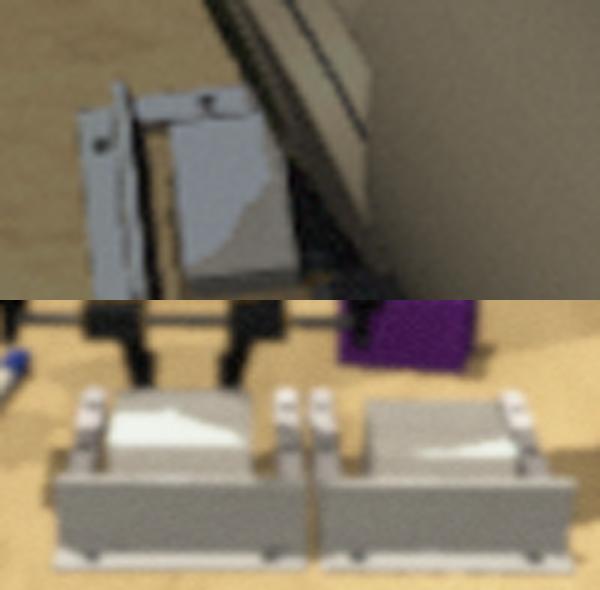

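The side view shows the carton (107–250) centred on the stop plate (55–308), about 12 mm short. I'll creep in.

>>> servo_tool([
  {"jaw":30,"travel":[-0.1,1,0],"yaw":0},
  {"jaw":30,"travel":[-0.2,2,0],"yaw":0},
  {"jaw":30,"travel":[-0.3,3,0],"yaw":0},
  {"jaw":30,"travel":[-0.4,4,0],"yaw":0},
  {"jaw":30,"travel":[-0.5,5,0],"yaw":0},
  {"jaw":30,"travel":[-0.7,6,0],"yaw":0},
  {"jaw":30,"travel":[-0.8,7,0],"yaw":0},
  {"jaw":30,"travel":[-0.9,8,0],"yaw":0},
  {"jaw":30,"travel":[-1,9,0],"yaw":0},
  {"jaw":30,"travel":[-1,9.5,0],"yaw":0},
  {"jaw":30,"travel":[-1.1,10,0],"yaw":0},
  {"jaw":30,"travel":[-1.1,10,0],"yaw":0},
])

```text
time: 12.5
ee_pos: [650.0, 127.3, 22.6]
eef_rot: [[-0.11, 0.994, 0.0], [0.994, 0.11, 0.0], [0.0, 0.0, -1.0]]
ft_force: [-0.3, -1.4, -0.4]
opening: 30.1
grasp_force: 0.2
```

>>> servo_tool([
  {"jaw":30,"travel":[0,0.3,0],"yaw":0},
  {"jaw":30,"travel":[-0.1,0.6,0],"yaw":0},
  {"jaw":30,"travel":[-0.1,0.9,0],"yaw":0},
  {"jaw":30,"travel":[-0.1,1.2,0],"yaw":0},
])

```text
time: 13.0
ee_pos: [649.9, 128.4, 22.6]
eef_rot: [[-0.11, 0.994, 0.0], [0.994, 0.11, -0.0], [-0.0, 0.0, -1.0]]
ft_force: [-0.5, -1.3, -0.8]
opening: 30.1
grasp_force: 0.4
```

>>> servo_tool([
  {"jaw":30,"travel":[0,0.3,0],"yaw":0},
  {"jaw":30,"travel":[-0.1,0.6,0],"yaw":0},
  {"jaw":30,"travel":[-0.1,0.9,0],"yaw":0},
])

```text
time: 13.38
ee_pos: [649.8, 129.4, 22.6]
eef_rot: [[-0.11, 0.994, 0.0], [0.994, 0.11, 0.0], [0.0, 0.0, -1.0]]
ft_force: [0.2, -1.0, -0.6]
opening: 30.3
grasp_force: 0.4
```

>>> servo_tool([
  {"jaw":30,"travel":[0,0.3,0],"yaw":0},
  {"jaw":30,"travel":[-0.1,0.6,0],"yaw":0},
])

```text
time: 13.62
ee_pos: [649.7, 130.0, 22.6]
eef_rot: [[-0.11, 0.994, 0.0], [0.994, 0.11, 0.0], [0.0, 0.0, -1.0]]
ft_force: [1.1, -0.3, -1.0]
opening: 30.1
grasp_force: 0.4
```

Still about 1 N, which is only sliding friction. I'll continue in small steps.

>>> servo_tool([
  {"jaw":30,"travel":[0,0.3,0],"yaw":0},
  {"jaw":30,"travel":[-0.1,0.6,0],"yaw":0},
])

```text
time: 13.88
ee_pos: [649.6, 130.6, 22.6]
eef_rot: [[-0.11, 0.994, 0.0], [0.994, 0.11, 0.0], [0.0, 0.0, -1.0]]
ft_force: [-0.2, -1.9, -0.4]
opening: 30.0
grasp_force: 0.4
```

>>> servo_tool([
  {"jaw":30,"travel":[0,0.3,0],"yaw":0},
  {"jaw":30,"travel":[-0.1,0.6,0],"yaw":0},
])

```text
time: 14.12
ee_pos: [649.6, 130.9, 22.6]
eef_rot: [[-0.11, 0.994, 0.0], [0.994, 0.11, -0.0], [-0.0, 0.0, -1.0]]
ft_force: [0.9, -3.4, 0.5]
opening: 29.9
grasp_force: 1.0
```

>>> servo_tool([
  {"jaw":30,"travel":[0,0.3,0],"yaw":0},
  {"jaw":30,"travel":[0,0.3,0],"yaw":0},
])

```text
time: 14.38
ee_pos: [649.6, 130.9, 22.6]
eef_rot: [[-0.109, 0.994, 0.0], [0.994, 0.109, -0.001], [-0.001, 0.0, -1.0]]
ft_force: [0.8, -3.1, 0.7]
opening: 29.9
grasp_force: 1.7
```

>>> servo_tool([
  {"jaw":30,"travel":[0,0.4,0],"yaw":0},
  {"jaw":30,"travel":[-0.1,0.8,0],"yaw":0},
  {"jaw":30,"travel":[-0.1,0.8,0],"yaw":0},
])

```text
time: 14.75
ee_pos: [649.7, 130.9, 22.6]
eef_rot: [[-0.109, 0.994, 0.0], [0.994, 0.109, -0.002], [-0.002, -0.0, -1.0]]
ft_force: [-0.2, -5.2, 0.8]
opening: 30.0
grasp_force: 3.0
```

The position has stopped and the force has risen to 5 N, so the carton is seated. I'll back straight off, lift and look.

>>> servo_tool([
  {"jaw":30,"travel":[0.1,-1,0],"yaw":0},
  {"jaw":30,"travel":[0.3,-3,0],"yaw":0},
  {"jaw":30,"travel":[0.9,-8,0],"yaw":0},
  {"jaw":30,"travel":[2,-20,0],"yaw":0},
  {"jaw":30,"travel":[4,-38,0],"yaw":0},
  {"jaw":30,"travel":[6,-56,0],"yaw":0},
  {"jaw":30,"travel":[8,-72,10],"yaw":0},
  {"jaw":30,"travel":[9,-80,35],"yaw":0},
  {"jaw":30,"travel":[9,-85,65],"yaw":0},
  {"jaw":30,"travel":[9,-100,95],"yaw":0},
  {"jaw":30,"travel":[9,-130,120],"yaw":0},
  {"jaw":30,"travel":[9,-165,140],"yaw":0},
  {"jaw":30,"travel":[9,-200,150],"yaw":0},
  {"jaw":30,"travel":[9,-235,150],"yaw":0},
  {"jaw":30,"travel":[9,-265,150],"yaw":0},
  {"jaw":30,"travel":[9,-280,150],"yaw":0},
  {"jaw":30,"travel":[9,-280,150],"yaw":0},
])

```text
time: 16.88
ee_pos: [658.3, -148.7, 172.8]
eef_rot: [[-0.108, 0.994, 0.0], [0.994, 0.108, 0.0], [0.0, 0.0, -1.0]]
ft_force: [-1.0, 0.7, -0.6]
opening: 30.6
grasp_force: 0.0
```

```bash
python3 -c "
from h import *
im=look('t7'); print(carton(im,115))
s=cams.read_camera('side')
a=cv2.resize(im[150:262,272:422],None,fx=4,fy=4,interpolation=cv2.INTER_CUBIC)[:330]
b=cv2.resize(s[180:240,260:380],(600,260),interpolation=cv2.INTER_CUBIC)
cv2.imwrite('pics/c7.png',np.vstack([a,b]))"
```

```text
[650.3 178.7] [77.5 70.4] yaw_rel -1.57 lane x,y from home 5.7 1.9
[525.3 161.9] [64.9 71.9] yaw_rel 0.001 lane x,y from home -120.4 -1.2
t 16.925 tcp [ 658.5 -147.   172.8] lane -21.6 -322.8 tooly yaw 0.001 F [-0.   0.4 -0.2] open 30.149476583755966
[(array([650.2, 178.3]), array([77.8, 73. ]), 'yaw_rel', np.float32(-1.571), 'lane x,y from home', np.float64(5.6), np.float64(1.5)), (array([525.1, 162.2]), array([65.6, 72.7]), 'yaw_rel', np.float32(0.006), 'lane x,y from home', np.float64(-120.5), np.float64(-0.9))]
```

View pics/c7.png

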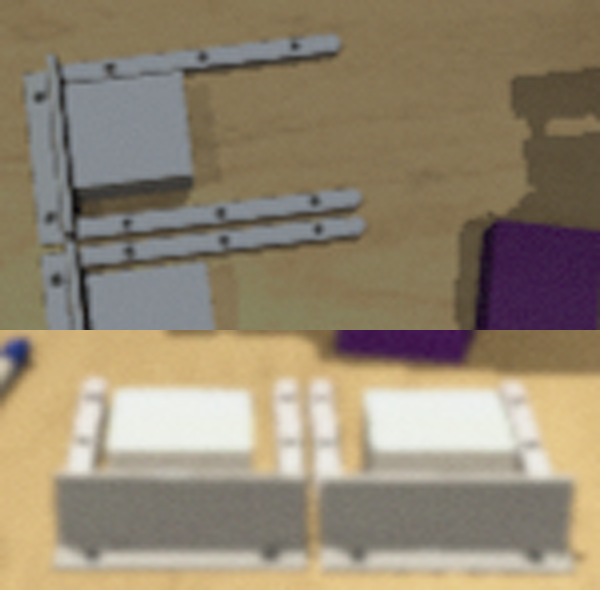

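The carton sits flush and square at the stop (top crop (130,130)) and centred between the rails. In the side view it spans 107–252 against the plate's 55–308. The parked carton and the bystanders haven't moved, so I'm handing the job in.

```bash
python3 -c "
from workcell import ctrl
print(ctrl.close_job())"
```

```text
the job is handed in; nothing more can be done
None
```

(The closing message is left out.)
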